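# Clear the plugged grinder spout

### The arm

A 6-joint arm with a two-finger parallel gripper is mounted at the origin on a cart in front of the work surface, level with it; the furniture and walls round the work are solid. World frame = base frame: x ahead of the robot, y to its left, z up, the work surface at z = 0. Lengths are in m, angles in rad, forces in N, time in s.
With the tool pointing down it reaches from about 0.4 to 0.825 m from the base axis. Payload 7 kg.
Tool frame: the origin (TCP) lies between the finger pads; the fingertips stand 22 mm ahead of it and the grasp point (between the pads) lies 3 mm ahead of it; z points along the fingers, y is the direction in which the jaws open and shut (so a half turn about z gives the same grasp; the last joint's range is limited). The gripper opens to 88 mm and grips with 3 to 60 N. Pads are 19 mm wide; open, the fingers measure 130 mm over their backs; the gripper's body (78 mm by 193 mm) begins 47 mm behind the grasp point.
Start: joints at [-0.971, 0.359, 0.012, 0, -1.224, -0.288], TCP at [0.207, -0.642, 0.249] pointing down, gripper open.
Joint ranges: [-3.07, 3.07], [-1.43, 2.12], [-1.02, 1.25], [-3.03, 1.67], [-3.05, -0], [-3.03, 3.03]. Speed limits (rad/s): [2.39, 2.39, 3.01, 3.14, 3.14, 3.14].

### API

Orientations are given as [roll, pitch, yaw] about the fixed x, y, z axes, in that order (R = Rz(yaw) Ry(pitch) Rx(roll)).
In Python, from station import arm, optics gives the robot as it stands. The module is installed in compiled form; this text tells all that it offers.
- The arm moves only by the tool jog_arm, never from a script. Its argument "motion" is a list that holds one entry, the list of rows, each a list of 7 numbers: the shift along the tool's x, y, z in m, then the turn, a rotation vector about the tool's x, y, z in degrees, then the finger opening in m, from 0 to 0.0876. In form: [[[x, y, z, rx, ry, rz, grip], ...]]. A call has 1 to 8 rows; each row is the pose to reach, as a shift and turn from the pose measured when the call began, along the tool's axes at that moment; what a row does not reach only later rows make up. A row lasts 1/10 s, in which the tool goes at most 50 mm and 8.59 degrees, less where a joint would pass 70% of its speed; a pose out of reach is approached as far as the arm can. A call with a gripper value outside its range is refused whole. The fingers move at their own pace and stop on an object; "newtons" is the grip in N (left out, the last holds). Time passes only in rows, so rows that repeat a pose let the fingers close. It gives the time, the measured TCP pose, the force and the opening at its end, in the units of the state.
- arm.get_state(): the state, without advancing time (a new reading comes with each control period).
- optics.grab_frame(name): name is "scene" or "top" or "wrist"; returns the picture (384x512x3 uint8, red, green, blue); there is no depth.
- optics.camera_model(name): a dict with "mtx" (3x3 intrinsics, pixels), "D" ([k1, k2, p1, p2, k3] as OpenCV has them; the pictures are not rectified), "R" (3x3) and "t" (3): a world point X has camera coordinates R X + t; the wrist camera has in their place "mount" (4x4, takes a point from camera to tool coordinates, whose origin is the TCP and whose axes are the flange's). Camera axes: x right, y down, z forward; pixel columns grow to the right and rows downward; lengths in m; the calibration is good to about 2 mm. A picture is of the moment at which its call begins: read the wrist's pose just before it. camera_model takes no time and is no camera call.
- arm.job_done(): hands the job in, once; it reports no verdict.
The state is a dict: "t": time; "q": joint angles; "qd": joint speeds; "joint_efforts": joint torques, N m; "eef_pos": TCP position; "ee_rot": TCP orientation; "force": force on the tool from outside, world axes, zero at the start; "moment": the same for the moment, N m; "width": finger opening in m.
Only numpy, scipy, OpenCV 4.12 (cv2) and the standard library are available. Lean on these libraries where they do the work, as an engineer would, in place of code of your own. Each camera call takes 0.05 s, during which the arm holds its last target.

### The job

A cork plug is stuck inside the coffee grinder's steel spout, which is held upright over the round dish of its cleaning stand. Take the long wooden dowel from the wooden rack and push the plug down through the spout with it, so that the plug drops out of the lower end into the dish. Then stand the long dowel back in the rack and let go; do not touch the plug with the fingers.

Things in the scene. Friction and masses are not known exactly. Their poses are not given: they have to be found in the camera images.
- spout_stand: Fixed stand with the upright steel spout, a tube on the origin's vertical axis. Origin: centre of underside, z up. Tube lower end 50, mouth 125 mm up; bore 42 mm, flared to 52 (60 outside) at the mouth. Sprung ribs in the bore at 63-103 mm grip the plug; without it they leave a 31 mm passage. Under it a round dish, 130 mm across, floor 6, rim 16 mm up. Posts at y +-49 mm, 93 mm high.
- plug: Cork cylinder, 34 mm across, 25 mm high, 15 g; origin at its centre, z its axis. Stuck upright on the spout's axis, centre 84.5 mm above the stand's origin, top 28 mm below the mouth. Ribs hold it by friction: it yields to a push of about 3 to 12 N and drops free into the dish when its top has been pushed down to 65-70 mm above the stand's origin (some 30 mm of travel).
- dowel: The long plain wooden dowel, 20 mm in diameter, 200 mm long, about 50 g, standing upright in one of the rack's two holes. Origin: centre of its lower end; z points up along it. The other hole holds a stub of the same wood and diameter but only 85 mm long, too short for the job.
- dowel_rack: Fixed wooden block, 70 mm (x) by 140 mm (y), 60 mm high. Origin: centre of its underside; z up. Two upright round blind holes at y = +35 and -35 mm, x = 0, 33 mm across with a 3 mm bevel, floor 10 mm above the origin. Dowels stand loosely in them; a dowel put back may lean against the hole's edge.
There are look-alikes about, which are no part of the job. Leave any purple look-alike of the dowel_rack alone.

How it is judged:
By the outcome, as a careful person would: the job done as asked, in the order asked, and still so for the second after the job is handed in, with the robot touching nothing.
It also fails if it takes over 48 s, if anything falls off the work surface, if the arm or the gripper's body presses on something with over 40 N, if the wrist force passes 120 N, or if a joint passes its speed limit or range.

## Working session

There is one attempt and no reset: what is moved stays moved. The work goes in short steps, Python scripts to look and compute and a tool call to move; the robot and the scene stay as the last step left them, time stands still between calls to the robot, and variables do not carry over. Pictures are saved under pics/ and viewed, and the job is handed in when it is done.

Besides the shell and the picture viewer there is one more tool, called after "Request:" as name([rows], argument=value, ...), one row to a line, values as JSON. jog_arm: Moves the arm, as the interface text tells. Its arguments: {"type":"object","properties":{"motion":{"type":"array","items":{"type":"array","items":{"type":"array","items":{"type":"number"}}}},"newtons":{"type":"number"}},"required":["motion"]}

```bash
mkdir -p pics; python3 - <<'E'
from station import arm, optics
import cv2
s=arm.get_state();print(s['t'],s['eef_pos'],s['ee_rot'],s['width'],s['force'])
for n in ['scene','top','wrist']:
    im=optics.grab_frame(n);cv2.imwrite(f'pics/{n}0.png',im[:,:,::-1]);print(n,optics.camera_model(n))
E
```

```text
0.0 [ 0.20690292 -0.64207215  0.24763463] [ 3.14001444e+00 -1.73003832e-04 -2.82988672e+00] 0.08753452474503258 [-0.15294897 -0.27346728  0.20641707]
scene {'mtx': array([[438.90989856,   0.        , 251.95281376],
       [  0.        , 438.90989856, 188.03921646],
       [  0.        ,   0.        ,   1.        ]]), 'D': array([-0.02333954,  0.        ,  0.        ,  0.        ,  0.        ]), 'R': array([[ 0.45375731, -0.89111801,  0.00360485],
       [-0.42471888, -0.21981959, -0.87823301],
       [ 0.78340167,  0.3969736 , -0.47821939]]), 't': array([-0.49563893,  0.25975083,  0.90752523])}
top {'mtx': array([[408.05350458,   0.        , 258.91648558],
       [  0.        , 408.05350458, 192.63546557],
       [  0.        ,   0.        ,   1.        ]]), 'D': array([0.0348143, 0.       , 0.       , 0.       , 0.       ]), 'R': array([[-0.00301391, -0.99974305, -0.02246644],
       [-0.98492413,  0.00685358, -0.17285107],
       [ 0.17296063,  0.02160678, -0.98469171]]), 't': array([-0.2572605 ,  0.59802325,  1.05643554])}
wrist {'mtx': array([[339.78168939,   0.        , 258.99987358],
       [  0.        , 339.78168939, 193.88587024],
       [  0.        ,   0.        ,   1.        ]]), 'D': array([0.03374372, 0.        , 0.        , 0.        , 0.        ]), 'mount': array([[-2.16137374e-04, -9.67570524e-01, -2.52600940e-01,
         6.81072862e-02],
       [ 9.99999588e-01, -4.31918473e-04,  7.98786808e-04,
         1.19978389e-04],
       [-8.81985583e-04, -2.52600663e-01,  9.67570218e-01,
        -1.36568700e-01],
       [ 0.00000000e+00,  0.00000000e+00,  0.00000000e+00,
         1.00000000e+00]])}
```

View pics/scene0.png

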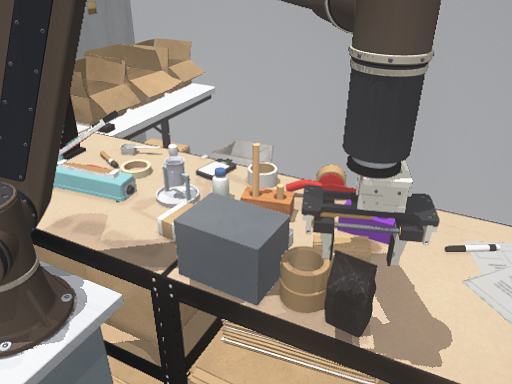

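View pics/top0.png

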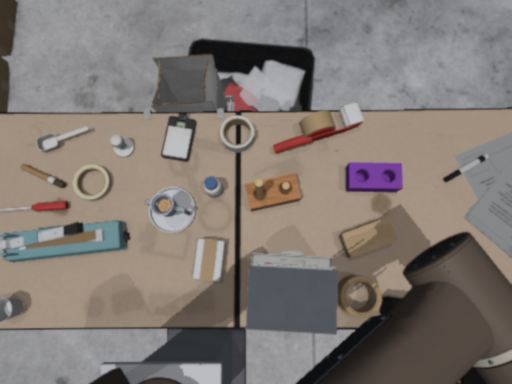

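View pics/wrist0.png

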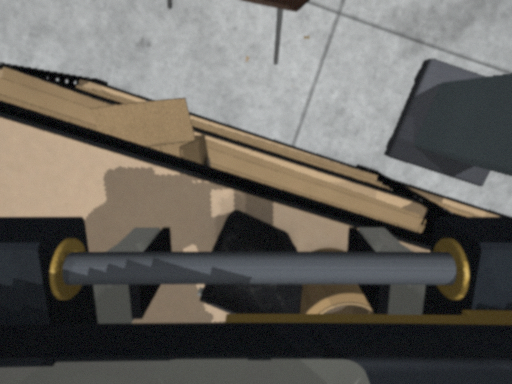

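```bash
python3 - <<'E'
import cv2,numpy as np
a=cv2.imread('pics/scene0.png');b=cv2.imread('pics/top0.png')
cv2.imwrite('pics/c1.png',cv2.resize(a[130:250,140:310],None,fx=4.5,fy=4.5,interpolation=2))
cv2.imwrite('pics/c2.png',cv2.resize(b[150:250,130:310],None,fx=4.4,fy=4.4,interpolation=2))
E
```

```text
(no output)
```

View pics/c1.png

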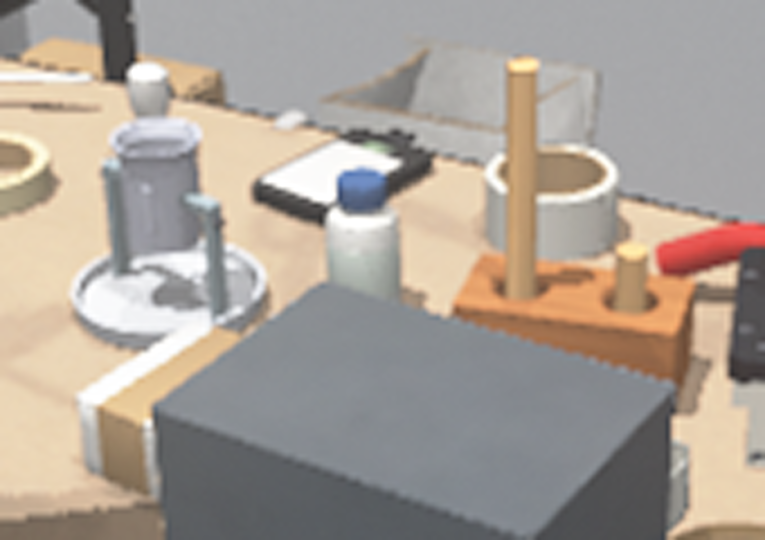

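View pics/c2.png

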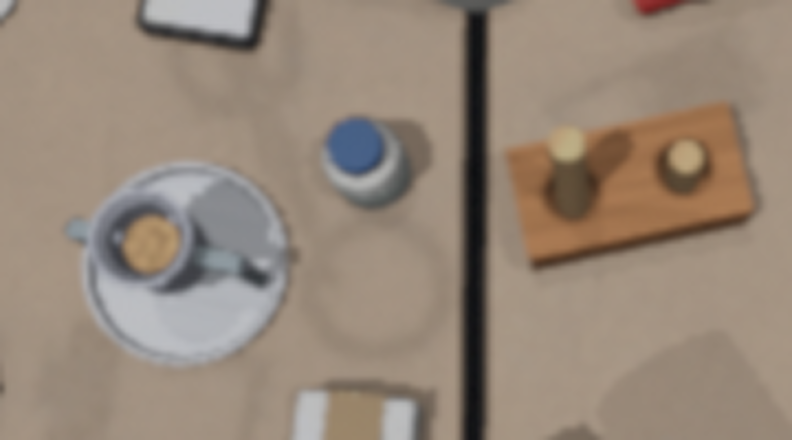

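```bash
cat > h.py <<'E'
import numpy as np,cv2
from station import arm,optics
from scipy.spatial.transform import Rotation as Ro
def cam(n,st=None):
    m=optics.camera_model(n)
    if n!='wrist': return m['mtx'],m['D'],m['R'],m['t']
    st=st or arm.get_state()
    T=np.eye(4);T[:3,:3]=Ro.from_euler('xyz',st['ee_rot']).as_matrix();T[:3,3]=st['eef_pos']
    W=np.linalg.inv(T@m['mount']);return m['mtx'],m['D'],W[:3,:3],W[:3,3]
def ray(n,p,st=None):
    K,D,R,t=cam(n,st)
    u=cv2.undistortPoints(np.array([[p]],float),K,D)[0,0]
    d=R.T@np.array([u[0],u[1],1]);return -R.T@t,d
def atz(n,p,z,st=None):
    o,d=ray(n,p,st);return o+d*(z-o[2])/d[2]
def proj(n,X,st=None):
    K,D,R,t=cam(n,st);return cv2.projectPoints(np.atleast_2d(np.array(X,float)),cv2.Rodrigues(R)[0],t,K,D)[0][:,0]
def tri(p1,p2,n1='top',n2='scene'):
    o1,d1=ray(n1,p1);o2,d2=ray(n2,p2)
    A=np.stack([d1,-d2],1);x,_,_,_=np.linalg.lstsq(A,o2-o1,rcond=None)
    a=o1+d1*x[0];b=o2+d2*x[1];return (a+b)/2,np.linalg.norm(a-b)
def crop(n,x0,y0,w,h,f,name,marks=()):
    im=optics.grab_frame(n)[:,:,::-1].copy()
    c=cv2.resize(im[y0:y0+h,x0:x0+w],None,fx=f,fy=f,interpolation=2)
    for m in marks: cv2.circle(c,(int((m[0]-x0+.5)*f),int((m[1]-y0+.5)*f)),2,(0,0,255),-1)
    cv2.imwrite(f'pics/{name}.png',c)
E
python3 - <<'E'
from h import *
np.set_printoptions(precision=4,suppress=True)
T=lambda x,y:(130+x/4.4-.5,150+y/4.4-.5)
S=lambda x,y:(140+x/4.5-.5,130+y/4.5-.5)
print('dowel top',tri(T(568,143),S(523,66)),atz('top',T(568,143),.21),atz('scene',S(523,66),.21))
print('stub',tri(T(688,157),S(632,252)),atz('top',T(688,157),.095))
print('mouth',atz('top',T(146,237),.125),atz('scene',S(156,138),.125),tri(T(146,237),S(156,138)))
print('cork',atz('top',T(152,243),.097))
print('dish',atz('top',T(186,263),.016),atz('scene',S(171,293),.016))
for c in [(508,150),(732,102),(754,214),(534,266)]:print('rackcorner',atz('top',T(*c),.06))
print('bottle cap',tri(T(355,145),S(362,180)))
E
```

```text
dowel top (array([ 0.5943, -0.2635,  0.2074]), np.float64(0.0009891884871784632)) [ 0.5935 -0.2631  0.21  ] [ 0.589  -0.2666  0.21  ]
stub (array([ 0.6086, -0.3319,  0.0924]), np.float64(0.0009374532184015578)) [ 0.6079 -0.3314  0.095 ]
mouth [ 0.5577 -0.0195  0.125 ] [ 0.5541 -0.02    0.125 ] (array([ 0.5575, -0.0183,  0.1232]), np.float64(0.0015845540498955625))
cork [ 0.5583 -0.0158  0.097 ]
dish [ 0.5573 -0.0169  0.016 ] [ 0.5461 -0.0272  0.016 ]
rackcorner [ 0.6198 -0.2229  0.06  ]
rackcorner [ 0.6488 -0.3604  0.06  ]
rackcorner [ 0.5791 -0.3724  0.06  ]
rackcorner [ 0.5481 -0.2389  0.06  ]
bottle cap (array([ 0.6175, -0.1345,  0.093 ]), np.float64(0.0018843697601878954))
```

```bash
cat >> h.py <<'E'
np.set_printoptions(precision=4,suppress=True)
def goto(X,yaw=None):
    s=arm.get_state();R=Ro.from_euler('xyz',s['ee_rot'])
    d=R.inv().apply(np.array(X)-s['eef_pos'])
    r=np.zeros(3)
    Rt=Ro.from_euler('xyz',[np.pi,0,s['ee_rot'][2] if yaw is None else yaw])
    r=np.degrees((R.inv()*Rt).as_rotvec())
    print('t',s['t'],'pos',s['eef_pos'],'rot',s['ee_rot'],'w',s['width'],'F',s['force'],'q',s['q']);print('shift mm',np.round(d*1000,1),'turn',r.round(2))
E
python3 -c "
from h import *
goto([.593,-.2635,.275])"
```

```text
t 0.15 pos [ 0.2069 -0.6421  0.2478] rot [ 3.1403 -0.0001 -2.8298] w 0.08792458851174115 F [-0.5881  0.1402 -0.345 ] q [-0.9709  0.3592  0.0113 -0.0002 -1.2241 -0.2881]
shift mm [-483.6  242.   -26.9] turn [ 0.07 -0.01 -0.  ]
```

Request:
jog_arm([
  [[-0.03,0.015,-0.03,0,0,0,0.087],[-0.07,0.035,-0.03,0,0,0,0.087],[-0.115,0.057,-0.03,0,0,0,0.087],[-0.16,0.08,-0.03,0,0,0,0.087],[-0.205,0.102,-0.03,0,0,0,0.087],[-0.25,0.125,-0.03,0,0,0,0.087],[-0.295,0.147,-0.03,0,0,0,0.087],[-0.34,0.17,-0.03,0,0,0,0.087]],
])

```text
t: 0.95
eef_pos: [0.4782, -0.3757, 0.278]
ee_rot: [3.14, -0.0, -2.83]
force: [1.0, -0.8, -0.1]
width: 0.087
```

```bash
python3 -c "
from h import *
goto([.593,-.2635,.275])"
```

```text
t 0.95 pos [ 0.4782 -0.3757  0.278 ] rot [ 3.1403 -0.0001 -2.8299] w 0.08699109370654272 F [ 0.9945 -0.8474 -0.0571] q [-0.3456  0.233  -0.0963 -0.001  -1.2424 -0.9131]
shift mm [-143.7   71.6    3.1] turn [ 0.07 -0.01 -0.  ]
```

Request:
jog_arm([
  [[-0.045,0.022,0,0,0,0,0.087],[-0.09,0.045,0,0,0,0,0.087],[-0.13,0.065,0.002,0,0,0,0.087],[-0.144,0.072,0.003,0,0,0,0.087],[-0.144,0.072,0.003,0,0,0,0.087]],
])

```text
t: 1.45
eef_pos: [0.5945, -0.2609, 0.274]
ee_rot: [3.139, -0.001, -2.827]
force: [-0.1, -0.5, 1.0]
width: 0.0873
```

```bash
python3 -c "
from h import *
goto([.593,-.2635,.171])
crop('wrist',0,0,512,384,1.5,'w1',proj('wrist',[[.593,-.2635,.21],[.5918,-.2645,.06]]))
crop('top',220,150,120,90,6,'t1')
"
```

```text
t 1.45 pos [ 0.5945 -0.2609  0.274 ] rot [ 3.1394 -0.0013 -2.8268] w 0.08725766961205093 F [-0.1162 -0.5347  1.015 ] q [-0.1144  0.3041 -0.0084 -0.0015 -1.2604 -1.1411]
shift mm [  2.1  -2.2 103. ] turn [ 0.12 -0.08 -0.  ]
```

View pics/w1.png

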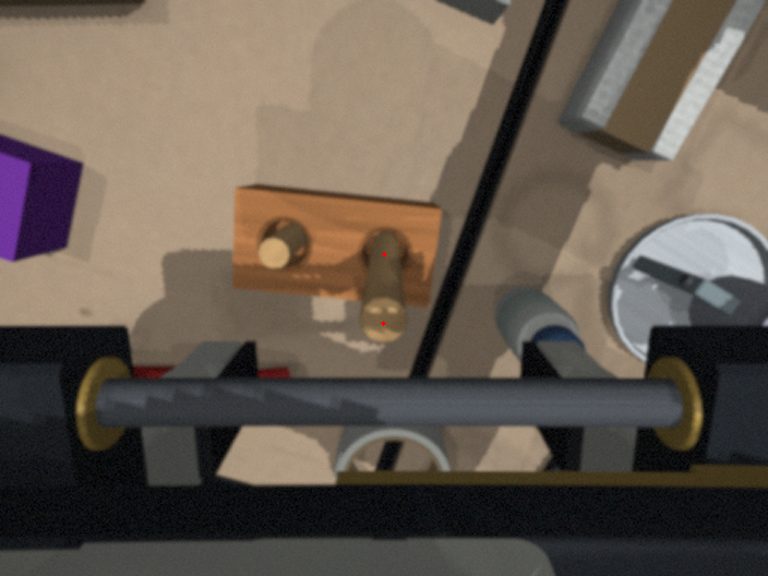

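Request:
jog_arm([
  [[0.001,-0.002,0.035,0,0,0,0.087],[0.002,-0.002,0.075,0,0,0,0.087],[0.002,-0.002,0.1,0,0,0,0.087],[0.002,-0.002,0.1,0,0,0,0.087],[0.002,-0.002,0.1,0,0,0,0.045]],
], newtons=40)

```text
t: 2.05
eef_pos: [0.5911, -0.2665, 0.1755]
ee_rot: [3.141, -0.001, -2.83]
force: [0.6, 0.2, 0.3]
width: 0.0829
```

```bash
python3 -c "
from h import *
goto([.593,-.2635,.174])
crop('wrist',0,0,512,384,1.5,'w2')
crop('scene',200,110,150,110,5,'s2')
"
```

```text
t 2.05 pos [ 0.5911 -0.2665  0.1755] rot [ 3.1405 -0.0013 -2.8301] w 0.08289094150762492 F [0.6437 0.1654 0.2946] q [-0.1235  0.3684 -0.1467 -0.0005 -1.0573 -1.1356]
shift mm [-2.7  2.3  1.5] turn [ 0.06 -0.08 -0.  ]
```

View pics/w2.png

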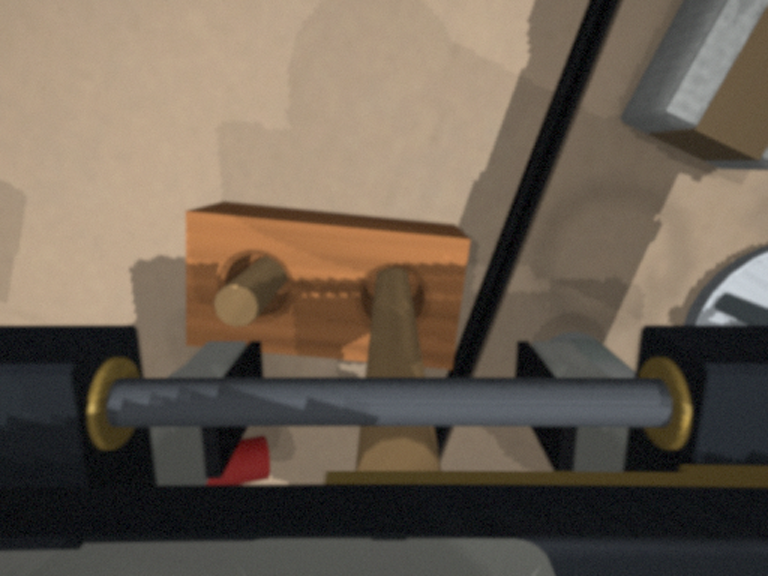

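View pics/s2.png

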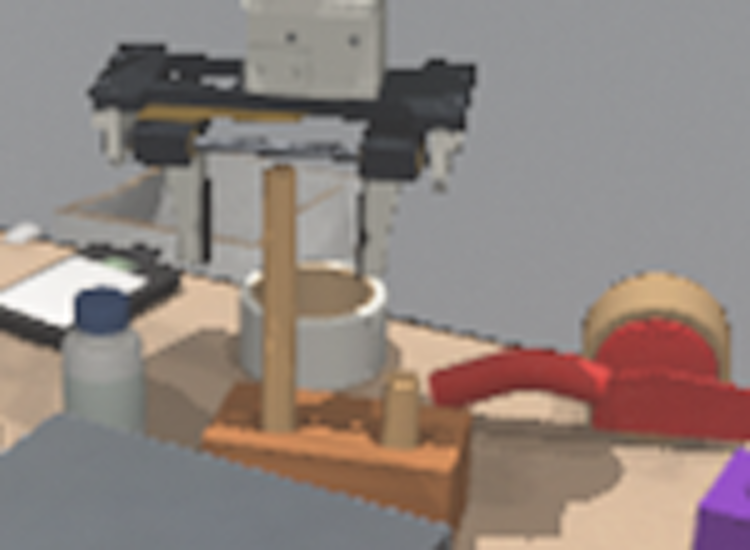

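Request:
jog_arm([
  [[-0.002,0.002,0.002,0,0,0,0.06],[-0.002,0.002,0.002,0,0,0,0.03],[-0.002,0.002,0.002,0,0,0,0.01],[-0.002,0.002,0.002,0,0,0,0.01],[-0.002,0.002,0.002,0,0,0,0.01],[-0.002,0.002,0.002,0,0,0,0.01],[-0.002,0.002,0.002,0,0,0,0.01]],
], newtons=40)

```text
t: 2.85
eef_pos: [0.5935, -0.2637, 0.1749]
ee_rot: [-3.141, 0.001, -2.83]
force: [0.4, 0.4, -0.1]
width: 0.0205
```

```bash
python3 -c "
from h import *
goto([.593,-.2635,.174])
"
```

```text
t 2.85 pos [ 0.5935 -0.2637  0.1749] rot [-3.1415  0.0014 -2.8297] w 0.020547619909470013 F [ 0.3997  0.3619 -0.0615] q [-0.1186  0.369  -0.1474 -0.0005 -1.0531 -1.14  ]
shift mm [0.4 0.3 0.9] turn [-0.01  0.08 -0.  ]
```

Request:
jog_arm([
  [[0,0,-0.03,0,0,0,0.01],[0,0,-0.07,0,0,0,0.01],[0,0,-0.11,0,0,0,0.01],[0,0,-0.15,0,0,0,0.01],[0,0,-0.15,0,0,0,0.01],[0,0,-0.15,0,0,0,0.01]],
])

```text
t: 3.45
eef_pos: [0.5936, -0.2636, 0.3258]
ee_rot: [-3.141, 0.003, -2.83]
force: [-0.1, -0.2, -0.4]
width: 0.0195
```

```bash
python3 -c "
from h import *
goto([.5575,-.018,.325])
crop('scene',180,60,150,110,5,'s3',proj('scene',[[.5935,-.2637,.36],[.5935,-.2637,.16]]))
crop('wrist',0,0,512,384,1.5,'w3')
"
```

```text
t 3.45 pos [ 0.5936 -0.2636  0.3258] rot [-3.1409  0.0035 -2.8297] w 0.019453822052859775 F [-0.1349 -0.1668 -0.3739] q [-0.1187  0.279   0.0724 -0.0008 -1.3607 -1.1401]
shift mm [-41.  244.9   0.8] turn [-0.04  0.2  -0.  ]
```

View pics/s3.png

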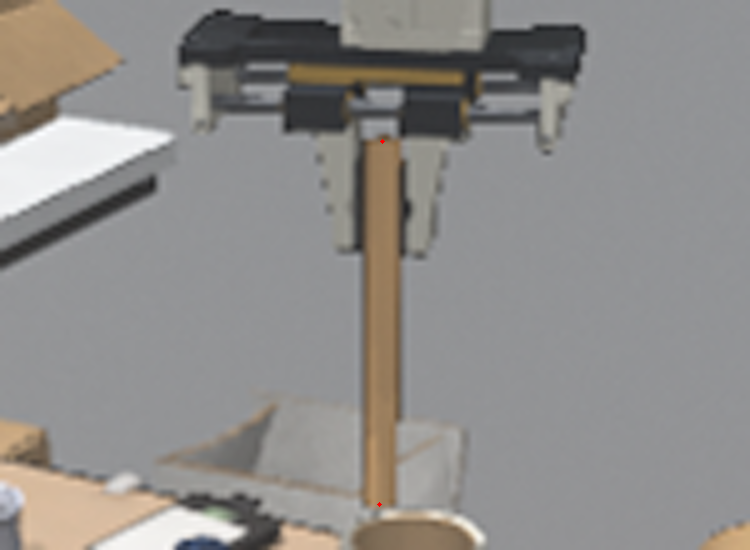

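View pics/w3.png

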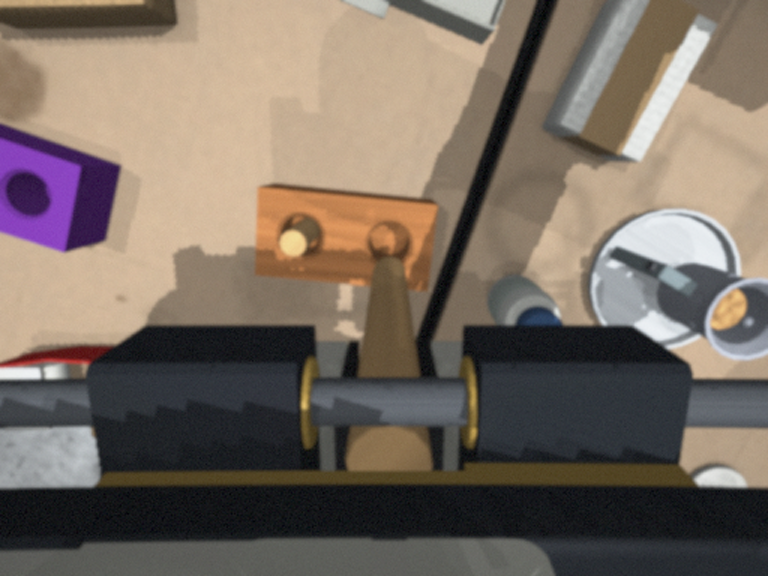

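```bash
python3 -c "
from h import *
print(atz('wrist',(389/1.5-.5,241/1.5-.5),.06))
s=arm.get_state()
R=Ro.from_euler('xyz',s['ee_rot']);p=s['eef_pos']
for d in (np.zeros(3),R.as_matrix()[:,0]*.005):
  print((proj('wrist',[p+R.apply([0,0,z])+ d for z in (.06,.165)])+.5)*1.5)
im=cv2.imread('pics/w3.png');cv2.imwrite('pics/w3c.png',cv2.resize(im[170:350,300:480],None,fx=3.3,fy=3.3))
"
```

```text
[ 0.5879 -0.2644  0.06  ]
[[388.5649 331.509 ]
 [388.6374 274.6252]]
[[388.5581 319.7866]
 [388.6331 266.5416]]
```

View pics/w3c.png

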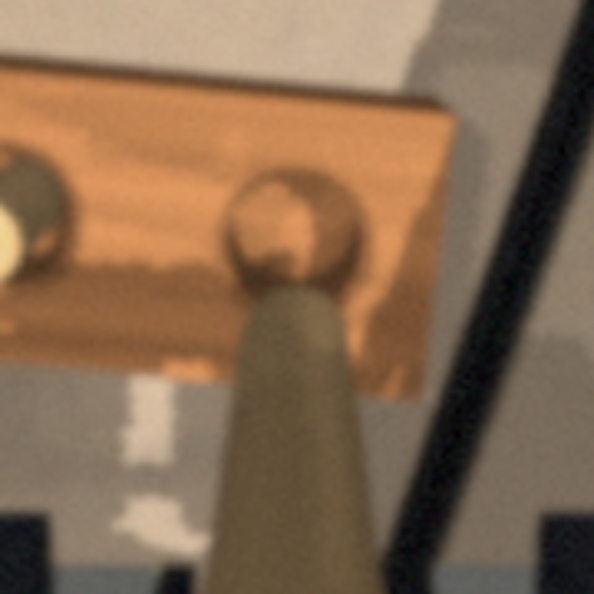

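Request:
jog_arm([
  [[-0.005,0.03,0,0,0,0,0.01],[-0.012,0.07,0,0,0,0,0.01],[-0.019,0.115,0,0,0,0,0.01],[-0.026,0.16,0,0,0,0,0.01],[-0.034,0.205,0,0,0,0,0.01],[-0.04,0.235,0,0,0.2,0,0.01],[-0.041,0.245,0.001,0,0.2,0,0.01],[-0.041,0.245,0.001,0,0.2,0,0.01]],
])

```text
t: 4.35
eef_pos: [0.556, -0.0164, 0.3217]
ee_rot: [3.14, -0.006, -2.827]
force: [0.4, -0.1, -1.1]
width: 0.0191
```

```bash
python3 -c "
from h import *
goto([.5575,-.018,.325])
c=[.5575,-.018]
a=np.linspace(0,6.28,24)
ring=[[c[0]+.03*np.cos(x),c[1]+.03*np.sin(x),.125] for x in a]
p=arm.get_state()['eef_pos']
tip=[[p[0]+.01*np.cos(x),p[1]+.01*np.sin(x),p[2]-.165] for x in a]
crop('scene',110,90,130,100,6,'s4',list(proj('scene',ring))+list(proj('scene',tip)))
crop('top',120,160,100,75,8,'t4',proj('top',ring))
crop('wrist',150,80,220,160,3.6,'w4',list(proj('wrist',ring))+list(proj('wrist',tip)))
"
```

```text
t 4.35 pos [ 0.556  -0.0164  0.3217] rot [ 3.1401 -0.0056 -2.8274] w 0.019144934598775153 F [ 0.4027 -0.0805 -1.0816] q [ 0.3215  0.1267 -0.1298 -0.0015 -1.3199 -1.5776]
shift mm [-0.9 -1.9 -3.4] turn [ 0.08 -0.32 -0.  ]
```

View pics/s4.png

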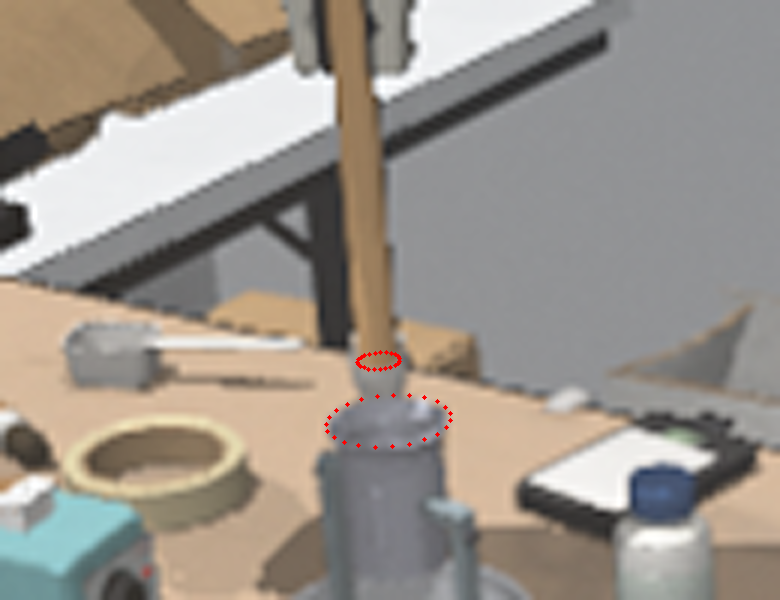

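View pics/w4.png

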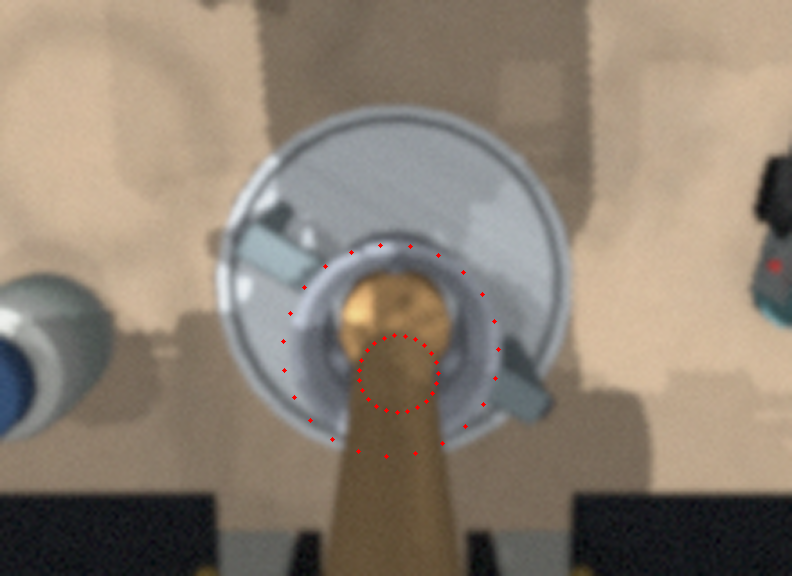

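Request:
jog_arm([
  [[-0.001,-0.002,-0.003,0,-0.2,0,0.01],[-0.001,-0.002,-0.003,0,-0.2,0,0.01],[-0.001,-0.002,-0.003,0,-0.2,0,0.01],[-0.001,-0.002,-0.003,0,-0.2,0,0.01]],
])

```text
t: 4.9
eef_pos: [0.5582, -0.0204, 0.3251]
ee_rot: [3.14, -0.001, -2.831]
force: [0.1, 0.1, -0.2]
width: 0.0195
```

```bash
python3 -c "
from h import *
goto([.5575,-.018,.325])
c=[.5575,-.018]
a=np.linspace(0,6.28,24)
ring=[[c[0]+.03*np.cos(x),c[1]+.03*np.sin(x),.125] for x in a]
p=arm.get_state()['eef_pos']
tip=[[p[0]+.01*np.cos(x),p[1]+.01*np.sin(x),p[2]-.165] for x in a]
top=[[p[0]+.01*np.cos(x),p[1]+.01*np.sin(x),p[2]-.03] for x in a]
crop('scene',140,90,80,80,7.5,'s5',list(proj('scene',tip))+list(proj('scene',top)))
crop('top',120,160,100,75,8,'t5',proj('top',ring))
crop('wrist',200,120,120,90,6.6,'w5',list(proj('wrist',ring)))
"
```

```text
t 4.9 pos [ 0.5582 -0.0204  0.3251] rot [ 3.1405 -0.0014 -2.8309] w 0.01950631765726702 F [ 0.1042  0.1176 -0.242 ] q [ 0.3132  0.1266 -0.1223 -0.0011 -1.3233 -1.573 ]
shift mm [-0.1  2.5  0.1] turn [ 0.06 -0.08 -0.  ]
```

View pics/s5.png

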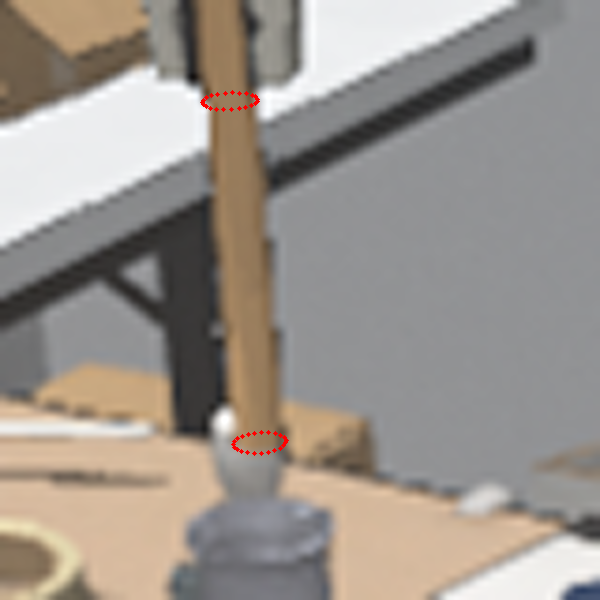

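View pics/w5.png

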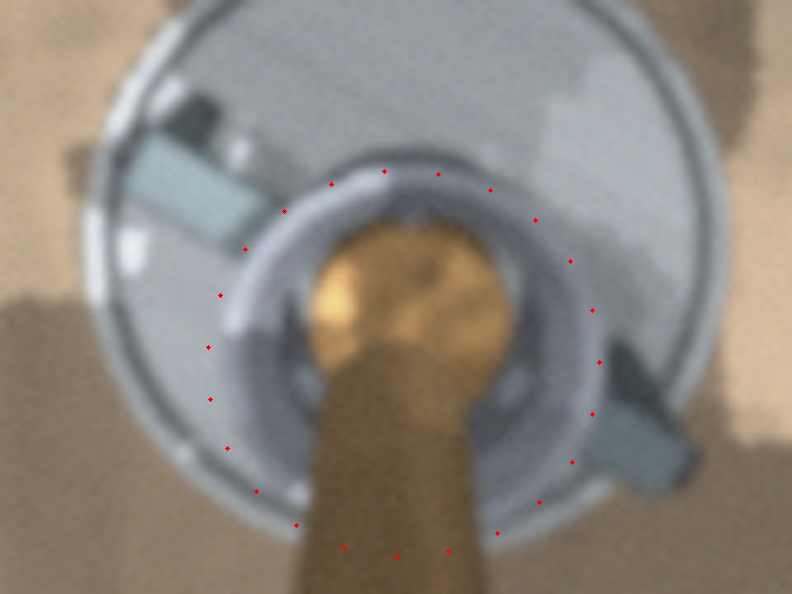

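View pics/t5.png

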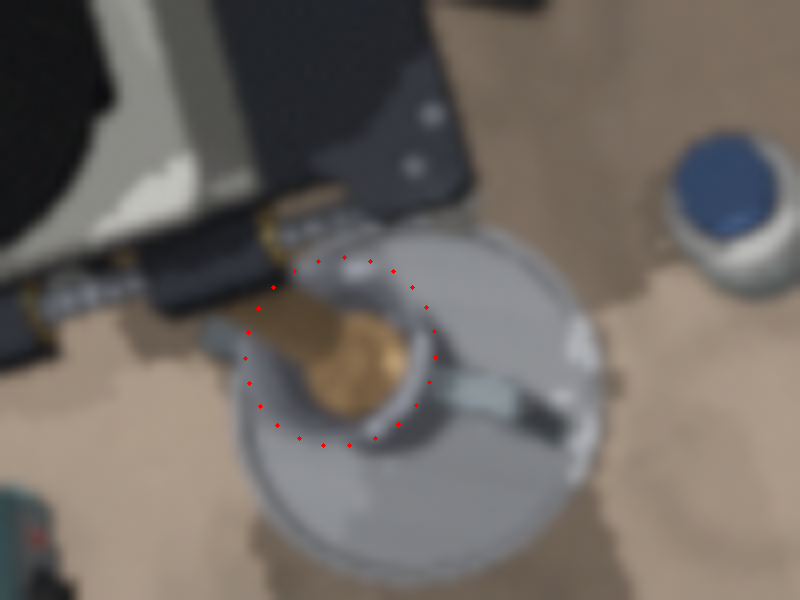

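```bash
python3 -c "
from h import *
W=lambda x,y:(200+x/6.6-.5,120+y/6.6-.5)
s=arm.get_state();R=Ro.from_euler('xyz',s['ee_rot']);p=s['eef_pos'];print(p)
t=atz('wrist',W(398,413),.16);m=atz('wrist',W(415,352),.125);k=atz('wrist',W(412,318),.097)
print(t,m,k,'tool rel tip-p,mouth-p',R.inv().apply([t-p,m-p,k-p]))
S=lambda x,y:(140+x/7.5-.5,90+y/7.5-.5)
print('scene tip',atz('scene',S(254,442),.16),'mouth',atz('scene',S(260,533),.125))
"

```

```text
[ 0.5581 -0.0201  0.3251]
[ 0.5571 -0.0191  0.16  ] [ 0.5546 -0.017   0.125 ] [ 0.5544 -0.0173  0.097 ] tool rel tip-p,mouth-p [[0.0004 0.0011 0.1651]
 [0.0021 0.0038 0.2001]
 [0.0023 0.0036 0.2281]]
scene tip [ 0.5581 -0.0177  0.16  ] mouth [ 0.5518 -0.0216  0.125 ]
```

Request:
jog_arm([
  [[0.001,0.002,0.015,0,0,0,0.01],[0.001,0.002,0.028,0,0,0,0.01],[0.001,0.002,0.028,0,0,0,0.01],[0.001,0.002,0.028,0,0,0,0.01]],
])

```text
t: 5.45
eef_pos: [0.5565, -0.0186, 0.2971]
ee_rot: [3.141, -0.002, -2.83]
force: [0.6, 0.4, -0.8]
width: 0.019
```

```bash
python3 -c "
from h import *
goto([.5575,-.018,.325])
crop('scene',145,125,66,60,10,'s6')
crop('wrist',200,110,120,90,6.6,'w6')
"
```

```text
t 5.45 pos [ 0.5565 -0.0186  0.2971] rot [ 3.1408 -0.0022 -2.8301] w 0.019036177804453592 F [ 0.6216  0.3817 -0.7855] q [ 0.3177  0.137  -0.1731 -0.0008 -1.2628 -1.5768]
shift mm [ -1.1   0.3 -27.9] turn [ 0.04 -0.13 -0.  ]
```

View pics/s6.png

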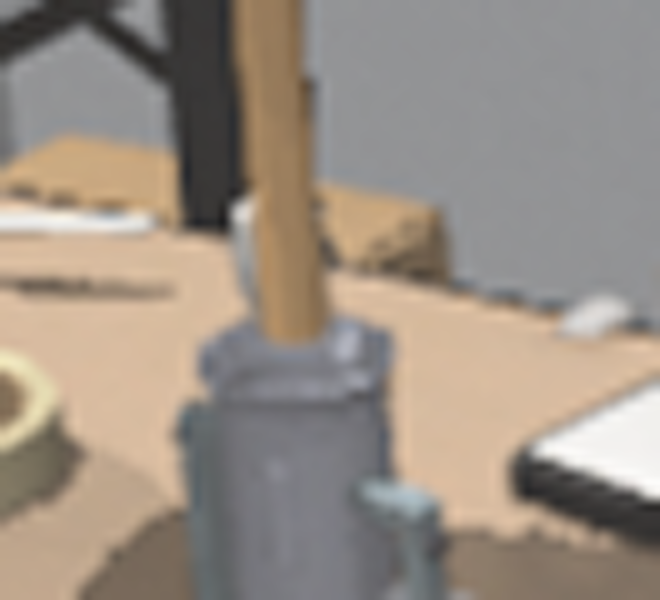

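View pics/w6.png

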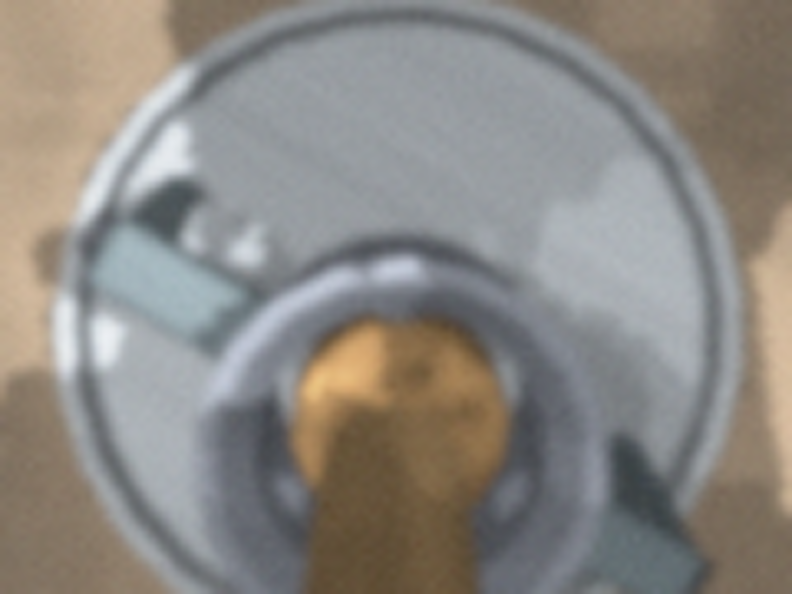

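```bash
python3 -c "
from h import *
im=cv2.imread('pics/w6.png')[300:594,150:660]
im=cv2.convertScaleAbs(im,alpha=2.2,beta=-60)
cv2.imwrite('pics/w6e.png',cv2.resize(im,None,fx=1.5,fy=1.5))
s=arm.get_state();R=Ro.from_euler('xyz',s['ee_rot']);p=s['eef_pos']
W=lambda P:(P-[200,110]+.5)*6.6
print('tip +x edge, centre',W(proj('wrist',[p+R.apply([.01,0,.165]),p+R.apply([0,0,.165])])))
a=np.linspace(0,2*np.pi,9)[:-1]
print(atz('wrist',(200+402/6.6-.5,110+457/6.6-.5),.125))
"
```

```text
tip +x edge, centre [[389.9686 410.9202]
 [390.0069 482.3548]]
[ 0.5544 -0.0174  0.125 ]
```

View pics/w6e.png

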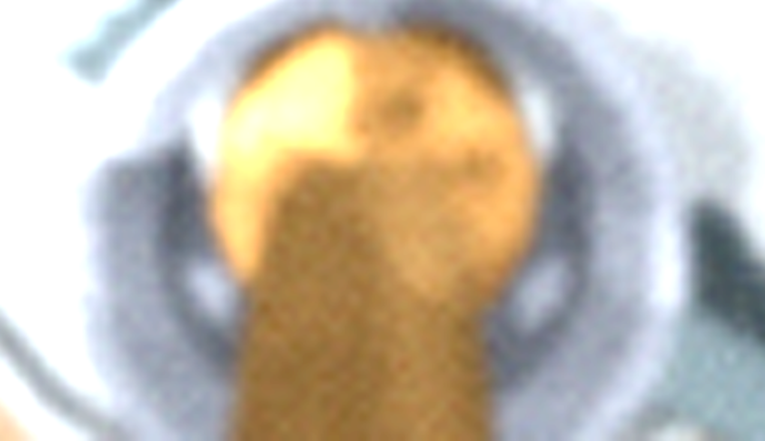

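Request:
jog_arm([
  [[0.001,0.001,0.008,0,0,0,0.01],[0.001,0.001,0.018,0,0,0,0.01],[0.001,0.001,0.027,0,0,0,0.01],[0.001,0.001,0.032,0,0,0,0.01],[0.001,0.001,0.037,0,0,0,0.01],[0.001,0.001,0.042,0,0,0,0.01]],
], newtons=50)

```text
t: 6.15
eef_pos: [0.5565, -0.018, 0.257]
ee_rot: [-3.141, 0.001, -2.83]
force: [-1.3, 1.0, 11.1]
width: 0.0192
```

```bash
python3 -c "
from h import *
goto([.5558,-.018,.225])
crop('scene',145,105,66,60,10,'s7')
crop('wrist',200,110,120,90,6.6,'w7')
"
```

```text
t 6.15 pos [ 0.5565 -0.018   0.257 ] rot [-3.1411  0.0014 -2.8296] w 0.019159227537217428 F [-1.337   0.9816 11.1417] q [ 0.3197  0.1583 -0.2403  0.0006 -1.1708 -1.5787]
shift mm [ 0.7  0.2 32. ] turn [-0.03  0.08 -0.  ]
```

View pics/s7.png

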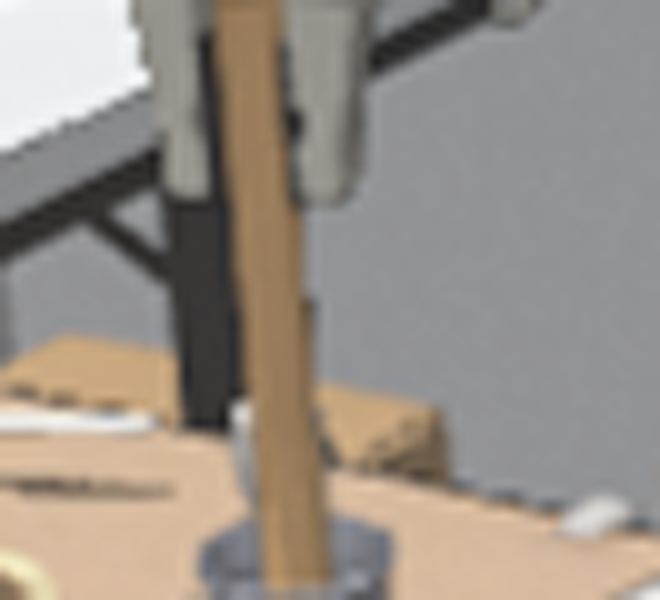

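View pics/w7.png

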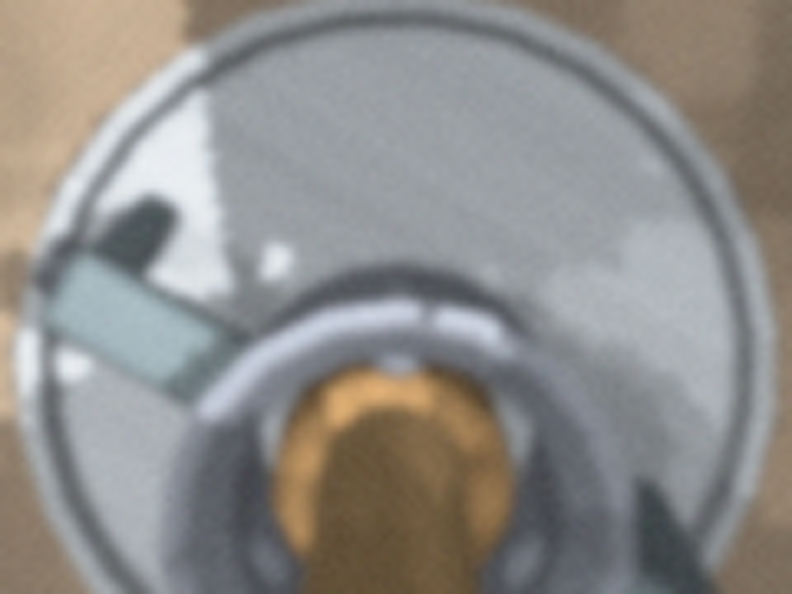

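Request:
jog_arm([
  [[0,0,0.005,0,0,0,0.01],[0,0,0.01,0,0,0,0.01],[0,0,0.015,0,0,0,0.01],[0,0,0.02,0,0,0,0.01],[0,0,0.025,0,0,0,0.01],[0,0,0.03,0,0,0,0.01],[0,0,0.035,0,0,0,0.01],[0,0,0.035,0,0,0,0.01]],
])

```text
t: 7.05
eef_pos: [0.5556, -0.018, 0.2201]
ee_rot: [3.141, -0.001, -2.83]
force: [0.4, 0.2, -0.1]
width: 0.0192
```

```bash
python3 -c "
from h import *
goto([.5558,-.018,.3])
crop('scene',145,145,66,60,10,'s8')
crop('wrist',140,90,240,180,3.3,'w8')
"
```

```text
t 7.05 pos [ 0.5556 -0.018   0.2201] rot [ 3.1412 -0.0012 -2.8301] w 0.019173439618650916 F [ 0.439   0.2208 -0.1452] q [ 0.3197  0.1856 -0.294  -0.0004 -1.0925 -1.5788]
shift mm [ -0.   -0.1 -79.9] turn [ 0.02 -0.07 -0.  ]
```

View pics/s8.png

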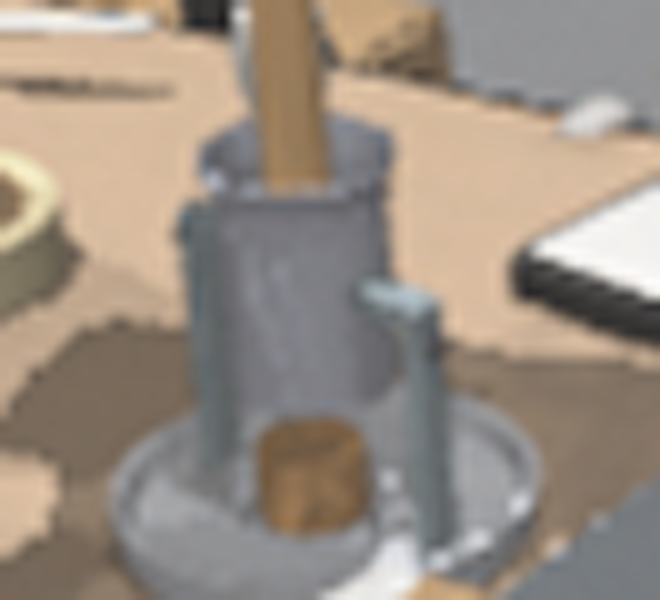

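View pics/w8.png

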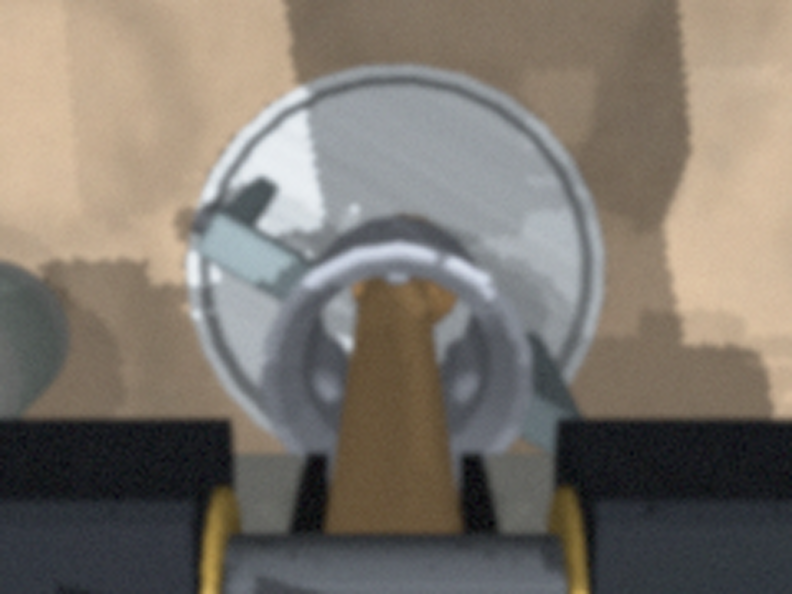

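The plug stands upright in the dish (scene about (176,192)) and the wrist force is zero. I'll withdraw straight up.

Request:
jog_arm([
  [[0,0,-0.015,0,0,0,0.01],[0,0,-0.035,0,0,0,0.01],[0,0,-0.06,0,0,0,0.01],[0,0,-0.085,0,0,0,0.01],[0,0,-0.108,0,0,0,0.01],[0,0,-0.108,0,0,0,0.01]],
])

```text
t: 7.75
eef_pos: [0.5577, -0.0179, 0.3328]
ee_rot: [-3.14, 0.006, -2.83]
force: [0.1, -0.0, 0.1]
width: 0.0191
```

```bash
python3 -c "
from h import *
goto([.59,-.2645,.328])
s=arm.get_state();p=s['eef_pos']
crop('scene',130,60,110,150,4,'s9',proj('scene',[p-[0,0,.165],p+[0,0,.035]]))
"
```

```text
t 7.75 pos [ 0.5577 -0.0179  0.3328] rot [-3.1403  0.006  -2.8296] w 0.019144217919173933 F [ 0.0991 -0.0425  0.1194] q [ 0.3197  0.1177 -0.1166  0.0014 -1.3305 -1.5787]
shift mm [  44.9 -244.6    4.9] turn [-0.07  0.35 -0.  ]
```

View pics/s9.png

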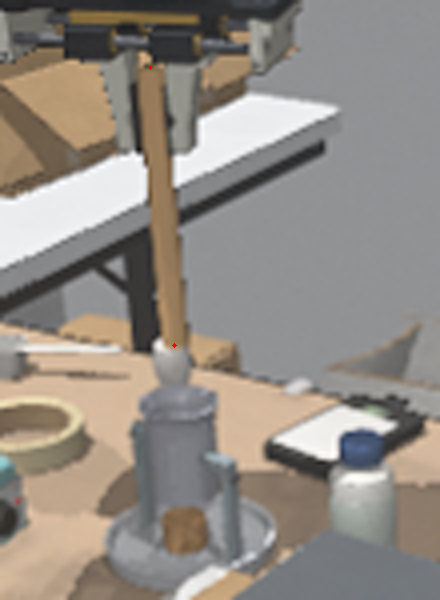

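Request:
jog_arm([
  [[0.005,-0.03,0,0,0,0,0.01],[0.013,-0.07,0,0,0,0,0.01],[0.021,-0.115,0,0,0,0,0.01],[0.029,-0.16,0,0,0,0,0.01],[0.037,-0.205,0,0,0,0,0.01],[0.043,-0.235,0,0,0.2,0,0.01],[0.045,-0.245,0,0,0.2,0,0.01],[0.045,-0.245,0,0,0.2,0,0.01]],
])

```text
t: 8.6
eef_pos: [0.5888, -0.266, 0.3289]
ee_rot: [3.141, -0.002, -2.832]
force: [-0.3, 0.4, -0.1]
width: 0.019
```

Request:
jog_arm([
  [[0,0,0,0,0,0,0.01],[0,0,0,0,0,0,0.01]],
])

```text
t: 8.8
eef_pos: [0.5886, -0.265, 0.3285]
ee_rot: [3.14, -0.003, -2.831]
force: [0.6, 0.9, -1.1]
width: 0.0188
```

```bash
python3 -c "
from h import *
goto([.591,-.264,.25])
"
```

```text
t 8.8 pos [ 0.5886 -0.265   0.3285] rot [ 3.14   -0.0025 -2.8312] w 0.01882228727484461 F [ 0.6491  0.8629 -1.08  ] q [-0.1215  0.275   0.0726 -0.0004 -1.3713 -1.1389]
shift mm [-2.7  0.1 78.5] turn [ 0.09 -0.14 -0.  ]
```

Lower until the tip is about 20 mm above the rack (TCP z about 0.246), then look.

Request:
jog_arm([
  [[-0.002,0,0.03,0,-0.1,0,0.01],[-0.002,0,0.06,0,-0.1,0,0.01],[-0.002,0,0.083,0,-0.1,0,0.01],[-0.002,0,0.083,0,-0.1,0,0.01],[-0.002,0,0.083,0,-0.1,0,0.01]],
])

```text
t: 9.3
eef_pos: [0.5906, -0.2637, 0.2463]
ee_rot: [3.141, -0.001, -2.83]
force: [0.2, -0.1, 0.0]
width: 0.0195
```

```bash
python3 -c "
from h import *
goto([.591,-.264,.25])
s=arm.get_state();p=s['eef_pos'];R=Ro.from_euler('xyz',s['ee_rot'])
crop('wrist',160,110,160,120,5,'w10',proj('wrist',[p+R.apply([.01,0,.165])]))
crop('scene',215,150,90,75,8,'s10')
crop('top',220,150,110,80,7,'t10')
"
```

```text
t 9.3 pos [ 0.5906 -0.2637  0.2463] rot [ 3.1405 -0.0008 -2.8299] w 0.019547465329966887 F [ 0.211  -0.1073  0.0396] q [-0.1192  0.3149 -0.0567 -0.0007 -1.2004 -1.1397]
shift mm [-0.3 -0.4 -3.7] turn [ 0.06 -0.05 -0.  ]
```

View pics/w10.png

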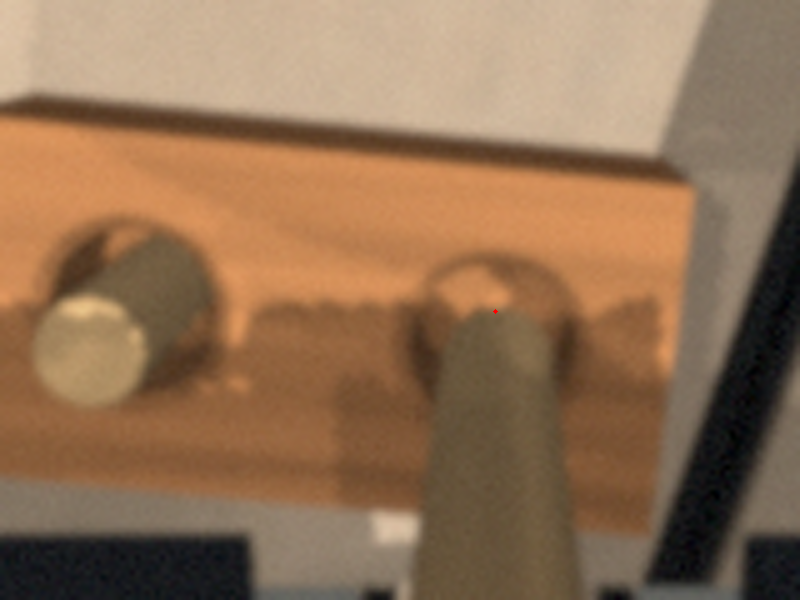

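View pics/s10.png

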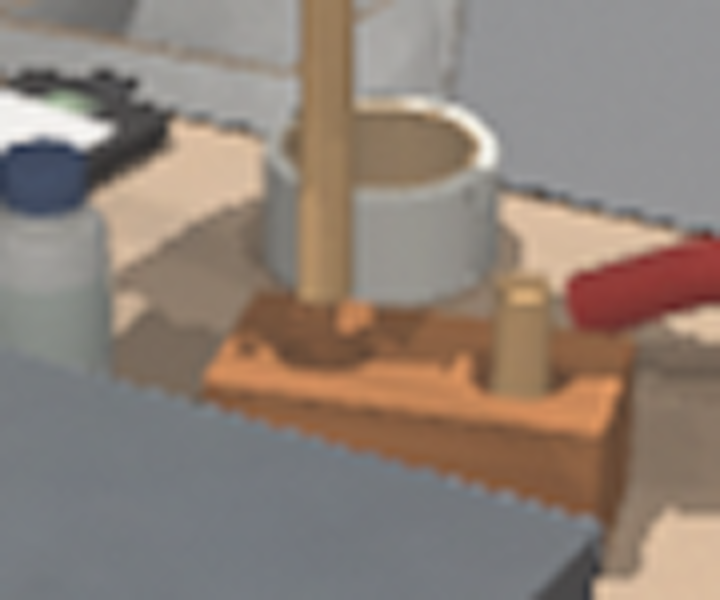

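```bash
python3 -c "
from h import *
s=arm.get_state();p=s['eef_pos'];R=Ro.from_euler('xyz',s['ee_rot'])
W=lambda x,y:(160+x/5-.5,110+y/5-.5)
c=atz('wrist',W(495,332),.06);print(c,R.inv().apply(c-p))
t=atz('wrist',W(495,252),.06);print('top edge tool',R.inv().apply(t-p)) 
print(R.inv().apply([atz('wrist',W(x,330),.06)-p for x in (412,578)]))
print('scene hole',atz('scene',(215+327/8-.5,150+338/8-.5),.06))
"

```

```text
[ 0.59   -0.2647  0.06  ] [ 0.0016 -0.0001  0.1875]
top edge tool [ 0.0172 -0.0001  0.1874]
[[ 0.002  -0.0162  0.1875]
 [ 0.002   0.016   0.1875]]
scene hole [ 0.5984 -0.2621  0.06  ]
```

Request:
jog_arm([
  [[0.001,0,0.01,0,0,0,0.01],[0.001,0,0.025,0,0,0,0.01],[0.001,0,0.04,0,0,0,0.01],[0.001,0,0.055,0,0,0,0.01],[0.001,0,0.064,0,0,0,0.01],[0.001,0,0.069,0,0,0,0.01],[0.001,0,0.07,0,0,0,0.01],[0.001,0,0.07,0,0,0,0.01]],
])

```text
t: 10.25
eef_pos: [0.5906, -0.2646, 0.1779]
ee_rot: [-3.141, 0.002, -2.831]
force: [0.2, -0.1, 0.0]
width: 0.0193
```

```bash
python3 -c "
from h import *
goto([.591,-.264,.1749])
crop('scene',195,110,130,110,5.4,'s11')
"
```

```text
t 10.25 pos [ 0.5906 -0.2646  0.1779] rot [-3.1412  0.0021 -2.8306] w 0.019307263249828337 F [ 0.2328 -0.0784  0.0021] q [-0.1207  0.3626 -0.1497 -0.0006 -1.0564 -1.1388]
shift mm [-0.6  0.5  3. ] turn [-0.03  0.12 -0.  ]
```

View pics/s11.png

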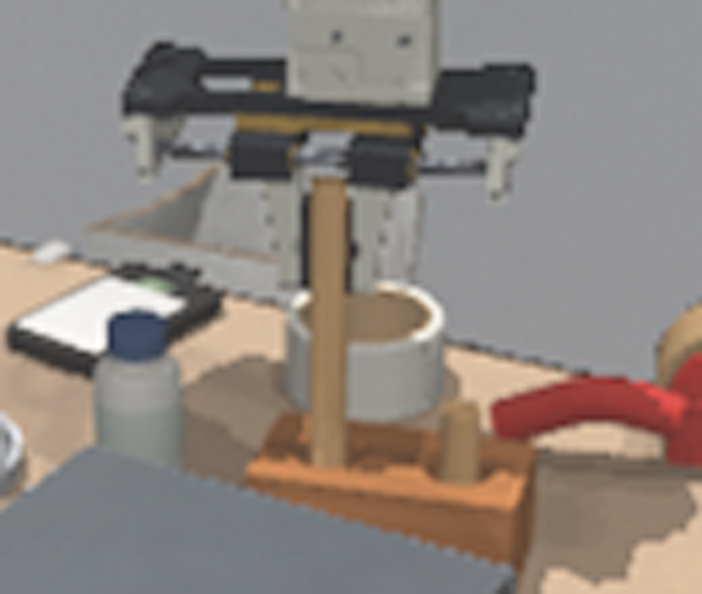

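Request:
jog_arm([
  [[0,0,0.002,0,0,0,0.01],[0,0,0.003,0,0,0,0.01],[0,0,0.003,0,0,0,0.022],[0,0,0.003,0,0,0,0.026],[0,0,0.003,0,0,0,0.03],[0,0,0.003,0,0,0,0.04],[0,0,0.003,0,0,0,0.06],[0,0,0.003,0,0,0,0.085]],
])

```text
t: 11.1
eef_pos: [0.5908, -0.2646, 0.1752]
ee_rot: [-3.141, 0.003, -2.831]
force: [0.9, -0.3, 0.2]
width: 0.0484
```

Request:
jog_arm([
  [[0,0,0,0,0,0,0.085],[0,0,0,0,0,0,0.085],[0,0,0,0,0,0,0.085]],
])

```text
t: 11.4
eef_pos: [0.5908, -0.2646, 0.1752]
ee_rot: [-3.141, 0.003, -2.831]
force: [-0.7, -0.0, 0.3]
width: 0.0721
```

```bash
python3 -c "
from h import *
goto([.591,-.264,.28])
crop('scene',195,110,130,110,5.4,'s12')
crop('wrist',0,0,512,384,1.5,'w12')
"
```

```text
t 11.4 pos [ 0.5908 -0.2646  0.1752] rot [-3.1409  0.0026 -2.8306] w 0.07207485234017227 F [-0.7458 -0.0445  0.2916] q [-0.1206  0.3648 -0.153  -0.0006 -1.0503 -1.1388]
shift mm [  -0.7    0.5 -104.8] turn [-0.04  0.15 -0.  ]
```

View pics/s12.png

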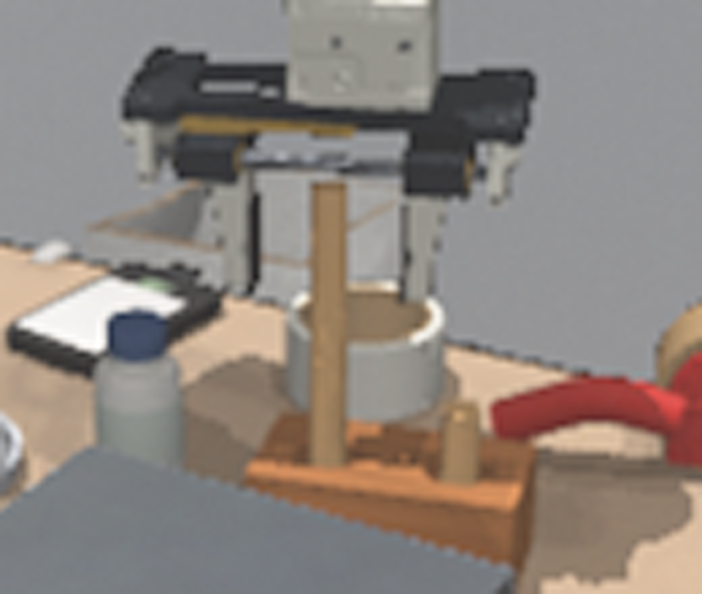

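View pics/w12.png

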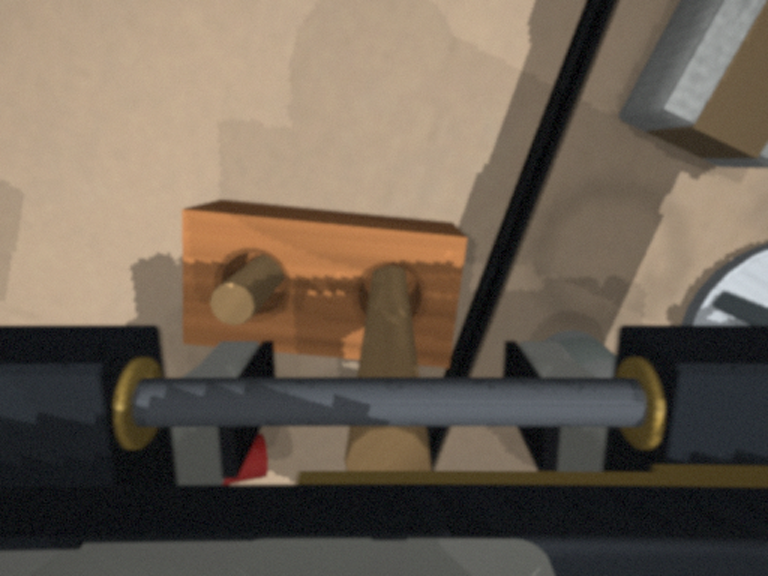

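The dowel stands free and upright in its hole, at scene about (256,145) to (256,195). Now straight up.

Request:
jog_arm([
  [[0,0,-0.02,0,0,0,0.085],[0,0,-0.05,0,0,0,0.085],[0,0,-0.085,0,0,0,0.085],[0,0,-0.12,0,0,0,0.085],[0,0,-0.135,0,0,0,0.085],[0,0,-0.135,0,0,0,0.085],[0,0,-0.135,0,0,0,0.085]],
])

```text
t: 12.2
eef_pos: [0.5902, -0.2645, 0.3099]
ee_rot: [-3.141, 0.003, -2.831]
force: [0.1, -0.4, -0.2]
width: 0.0848
```

```bash
python3 -c "
from h import *
goto([.591,-.264,.31])
crop('scene',140,120,170,120,4.6,'s13')
crop('top',130,140,190,110,4.2,'t13')
"
```

```text
t 12.2 pos [ 0.5902 -0.2645  0.3099] rot [-3.1413  0.0028 -2.8305] w 0.0847801174838433 F [ 0.1274 -0.4445 -0.2485] q [-0.1207  0.2808  0.0396 -0.0009 -1.327  -1.1388]
shift mm [-0.9  0.2 -0.1] turn [-0.02  0.16 -0.  ]
```

View pics/s13.png

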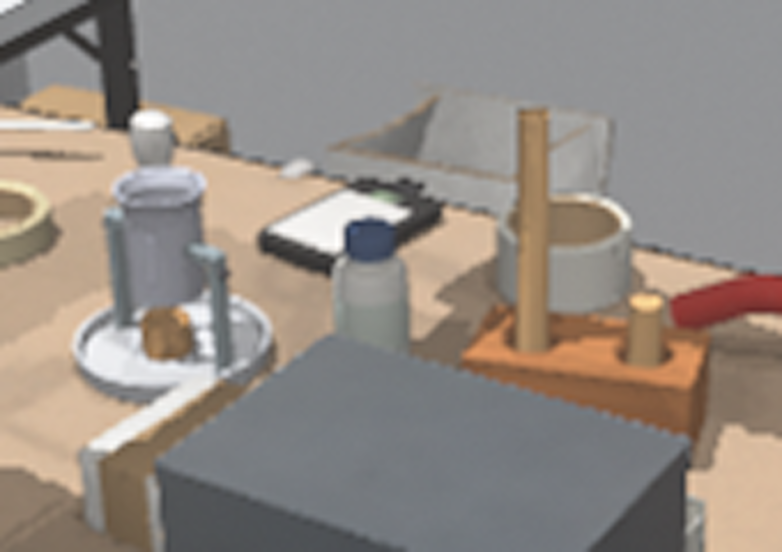

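The plug lies in the dish (scene about (176,192)). The dowel stands in its original hole (top about (256,144)), and the arm is clear. I'm handing in.

```bash
python3 -c "
from station import arm
print(arm.job_done())"
```

```text
the job is handed in; nothing more can be done
None
```

The plug is out of the spout and in the dish, and the long dowel is back in its own rack hole. I handed the job in at about 12.3 s on the robot's clock, well under the 48 s limit.

- **Push:** I gripped the long dowel near its top, lifted it out and centred it over the spout. The force read 11 N partway through the push and about 0 at the end. The plug dropped into the dish, and the fingers never touched it.
- **Return:** I lowered the dowel into its hole, opened the fingers and rose straight up. The dowel did not slip in the grip during the push.
- **Last checks:** The final scene picture shows the plug in the dish under the spout, the dowel upright in its hole, the stub undisturbed and the gripper clear. Residual force readings were under 1 N.
- **Disagreement:** The cameras differed by 2–4 mm on the position of the spout mouth, and by more on the rack hole (about 8 mm in the scene camera's depth direction). For the spout I aimed between the estimates, and for the hole I relied on the wrist camera. Both insertions went in without snagging.

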